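# Hang the saucer bracket on the hutch's slotted upright and set the feed saucer in its ring

## Task

Hang the steel ring bracket on the hutch: pass its two hooks into the top two slots of the slotted upright, then press it straight down until it is fully home and its spring catch snaps out into the slot below. Then pick up the smaller terracotta saucer by its rim and set it gently into the bracket's ring, level, with its rim resting on the ring all round. Leave the other things on the bench where they are.

Things in the scene. Friction and masses are not known exactly. Their poses are not given: they have to be found in the camera images.
- hutch: Hutch's upper tier at the bench's right end (fixed; wood, wire mesh, 900 mm long). Origin: on its front plane, mid-length, bench height; x into the hutch, y along the front, z up. A grey ledge 18 mm thick along the front, underside 250 mm above the bench, juts 55 mm out past the upright's face: a vertical tool cannot work under it; lean it 25 to 45 degrees, wrist away from the hutch.
- upright: Slotted aluminium channel on the hutch's front (fixed; 44 mm wide, 248 mm high), held by a strap of its width, 3 mm thick, round the ledge above. Origin: foot of its face, centre line, bench height. x into the hutch, square to the face; z up. Face 4 mm thick with four slots on the centre line, each 14 mm wide, 36 mm high, open behind for 20 mm; lower edges 10, 70, 130 and 190 mm above the bench.
- upright_seat (a point): Point on the upright's face, centre line, 70 mm above the bench: where bracket_back lies once the bracket is fully home in the top two slots. Axes as the upright's.
- bracket: Steel ring bracket, 360 g, 200 mm long, standing on the bench the way up it is used. Origin: on the bench under its middle; x along the web towards plate and hooks (when hung, x as the upright's x), z up. Upright web 10 mm thick, 50 mm high, from x = 14 to 75 mm, then a bar 12 mm high to the ring. Back plate 36 mm wide, 135 mm high, 5 mm thick, rear face at x = 80 mm.
- bracket_back (a point): Bottom centre of the back plate's rear face: bracket x = 80, z = 0 mm; bracket's axes. Two hooks behind the plate on its centre line, 8 mm wide: shanks 12 mm thick, undersides at z = 60 and 120 mm, 10.5 mm long, tongues hanging 12 mm lower, 5.5 mm behind the plate. They enter the slots level, with the bracket 13 to 23 mm (best 18) above home, until the plate meets the face; then lower it.
- bracket_grip (a point): Point inside the web where it can be pinched across its 10 mm thickness (along the bracket's y): bracket x = 42 mm (38 mm in front of the plate's rear face), z = 30 mm. Axes as the bracket's. The bracket's centre of mass is near it.
- ring_center (a point): Centre of the bracket's ring, at the height of the ring's top: bracket x = -54, y = 0, z = 8 mm. Axes as the bracket's. The ring is 8 mm round bar, 90 mm clear inside, 108 mm outside.
- catch (a joint): Spring catch behind the back plate, 24 to 34 mm above its bottom edge, 7 mm wide, standing out 8 mm: 0 = fully out, 0.008 m = pushed in flush. The upright's face pushes it in (3 to 7 N) as the plate comes up to it; friction then holds the bracket up, so press the bracket down with 5 to 15 N. Fully home, it snaps out to 0 in the slot at 70 mm and locks the bracket against lifting.
- saucer_center (a point): Middle of the smaller terracotta saucer (260 g), half-way up its 40 mm; z up. Rim 116 mm across and 12 mm high round the top; below it the body is 84 mm across, narrowing to 68 mm at the foot. Open on top: inside radius 36 mm, inner floor 7 mm up, so rim and wall together are 22 mm thick to pinch. Seated, the rim's underside lies on the ring's top and this point is 8 mm below ring_center.
- big_saucer_center (a point): The larger terracotta saucer, 184 mm across, 50 mm high, too big for the ring: centre, half-way up. To be left alone.
- caddy: White lidded plastic caddy with a grey lid and handle, 150 x 110 mm, 157 mm high; origin under its centre. To be left alone.
- scoop: Green plastic scoop lying on the bench, 180 mm long, 40 mm high; origin under its middle, bowl towards its +x. To be left alone.
- comb: Steel comb lying flat, 190 x 40 mm, 6 mm high; origin under its middle, long along its x. To be left alone.
- gnaw_block: Dark wooden gnaw block 120 x 60 x 50 mm high, origin under its centre. To be left alone.
- brush: Wooden-handled brush lying flat, 200 mm long; origin under its middle, long along its x. To be left alone.
- saucer: The smaller saucer's body (see saucer_center); origin at the centre of its underside, z up.

How it is judged:
By the outcome, as a careful person would: the job done as asked, in the order asked, and still so for the second after the job is handed in, with the robot touching nothing.
It also fails if it takes over 64 s, if anything falls off the work surface, if the arm or the gripper's body presses on something with over 40 N, if the wrist force passes 120 N, or if a joint passes its speed limit or range.

## Robot

A 6-joint arm with a two-finger parallel gripper is mounted at the origin on the work surface. World frame = base frame: x ahead of the robot, y to its left, z up, the work surface at z = 0. Lengths are in m, angles in degrees, forces in N, time in s.
With the tool pointing down it reaches from about 0.4 to 0.825 m from the base axis. Payload 7 kg.
Tool frame: the origin (TCP) lies at the centre of the arm's flange, where the gripper is bolted on; the fingertips stand 178 mm ahead of it and the grasp point (between the pads) lies 159 mm ahead of it (r.tips_ahead is the z of the fingertips in the tool frame, in m); z points along the fingers, y is the line along which they close (so a half turn about z gives the same grasp; the last joint's range is limited). The gripper opens to 88 mm and grips with 3 to 60 N. Pads are 19 mm wide; open, the fingers measure 130 mm over their backs; the gripper's body (78 mm by 193 mm) begins 47 mm behind the grasp point.
Start: joints at [80.907, 20.546, 0.682, 0, -70.136, -16.507], TCP at [0.292, 0.609, 0.405] pointing down, gripper open.
Joint ranges: [-176.03, 176.03], [-82.01, 121.73], [-58.28, 71.71], [-173.87, 95.51], [-174.79, -0.11], [-173.66, 173.66]. Speed limits (degrees/s): [136.94, 136.94, 172.46, 180, 180, 180].

## Interface

Orientations are given as [roll, pitch, yaw] about the fixed x, y, z axes, in that order (R = Rz(yaw) Ry(pitch) Rx(roll)).
In Python, from plant import r gives the robot as it stands. The module is installed in compiled form; this text tells all that it offers.
- The arm moves only by the shell command python3 -m pendant 'ROWS' [FORCE]. ROWS is JSON, a list that holds one entry, the list of rows, each a list of 7 numbers: the shift along the tool's x, y, z in m, then the turn, a rotation vector about the tool's x, y, z in degrees, then the gripper command: -1 is shut, 1 is fully open, values between are in proportion. A call has 1 to 5 rows; each row is the pose to reach, as a shift and turn from the pose commanded when the call began, along the tool's axes at that moment; what a row does not reach only later rows make up. A row lasts 1/10 s, in which the tool goes at most 50 mm and 8.59 degrees, less where a joint would pass 70% of its speed; a pose out of reach is approached as far as the arm can. A call with a gripper value outside its range is refused whole. The fingers move at their own pace and stop on an object; FORCE is the grip in N (left out, the last holds). Time passes only in rows, so rows that repeat a pose let the fingers close. It gives the time, the measured TCP pose, the force, the opening and the grip force at its end, in the units of the state.
- r.get_state(): the state, without advancing time (a new reading comes with each control period).
- r.capture(name): name is "side" or "top"; returns the picture (400x640x3 uint8, red, green, blue); there is no depth.
- r.camera_params(name): a dict with "fx", "fy", "cx", "cy" (pixels), "R" (3x3) and "t" (3): a world point X has camera coordinates R X + t. Camera axes: x right, y down, z forward; pixel columns grow to the right and rows downward; lengths in m; the calibration is good to about 2 mm. A picture is of the moment at which its call begins. camera_params takes no time and is no camera call.
- r.close_job(): hands the job in; it is judged then, once.
The state is a dict: "time_s": time; "joints": joint angles; "qd": joint speeds; "joint_torque": joint torques, N m; "tcp_pos": TCP position; "eef_rot": TCP orientation; "contact_force": force on the tool from outside, world axes, zero at the start; "moment": the same for the moment, N m; "gripper_width": finger opening in m; "gripper_force": force on a finger pad.
Only numpy, scipy, OpenCV 4.12 (cv2) and the standard library are available. Lean on these libraries where they do the work, as an engineer would, in place of code of your own. Each camera call takes 0.05 s, during which the arm holds its last target. There are 200 camera calls.

## Working session

There is one attempt and no reset: what is moved stays moved. The work goes in short steps, Python scripts to look and compute and a shell command to move; the robot and the scene stay as the last step left them, time stands still between calls to the robot, and variables do not carry over. Pictures are saved under pics/ and viewed, at most 10 in all, crops included, and the job is handed in when it is done.

```bash
mkdir -p pics; python3 - <<'E'
from plant import r
import cv2
for n in ("top","side"):
    cv2.imwrite(f"pics/{n}0.png",r.capture(n)[:,:,::-1])
    p=r.camera_params(n);print(n,{k:(v if not hasattr(v,'round') else v.round(4).tolist()) for k,v in p.items()})
s=r.get_state()
print({k:s[k] for k in s})
print(r.tips_ahead)
E
```

```text
top {'fx': 439.35086009875835, 'fy': 439.35086009875835, 'cx': 323.57577258446037, 'cy': 208.31214745182427, 'R': [[-0.0238, -0.9997, -0.0045], [-0.9973, 0.024, -0.0692], [0.0693, 0.0028, -0.9976]], 't': [0.0633, 0.5484, 1.4233]}
side {'fx': 470.31926039552275, 'fy': 470.31926039552275, 'cx': 313.924799451899, 'cy': 200.98435309706383, 'R': [[0.9889, 0.1477, -0.0133], [0.0784, -0.5968, -0.7986], [-0.1259, 0.7887, -0.6018]], 't': [-0.582, 0.0289, 1.3277]}
{'time_s': 0.1, 'joints': array([ 8.09078864e+01,  2.05861526e+01,  6.37889173e-01, -1.74922125e-02,
       -7.01355476e+01, -1.65074729e+01]), 'qd': array([ 0.06576083, -0.1553789 ,  0.12842933,  0.0112539 ,  0.03049961,
        0.04834239]), 'joint_torque': array([-2.73590602e-03, -5.84161127e+01,  2.93753529e+01,  7.01564088e+00,
        1.02105516e-02, -4.75829825e-05]), 'tcp_pos': array([0.29157439, 0.60857507, 0.40382163]), 'eef_rot': array([ 1.79914971e+02, -8.04935663e-03, -2.56055363e+01]), 'contact_force': array([-0.05411158, -0.17438199, -0.47970965]), 'moment': array([ 0.02288548, -0.03337848, -0.01499336]), 'gripper_force': 0.0, 'gripper_width': 0.08776358556178665}
0.1781
```

View pics/top0.png

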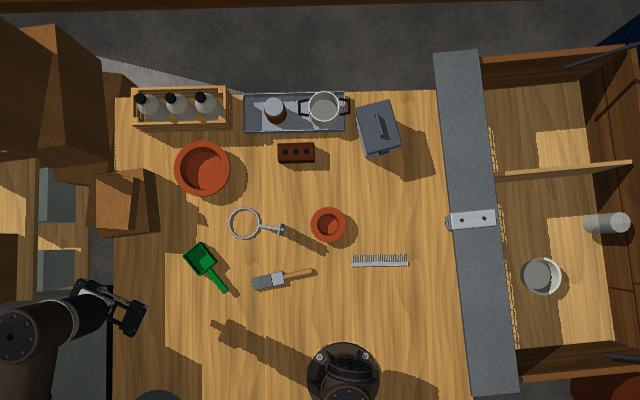

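View pics/side0.png

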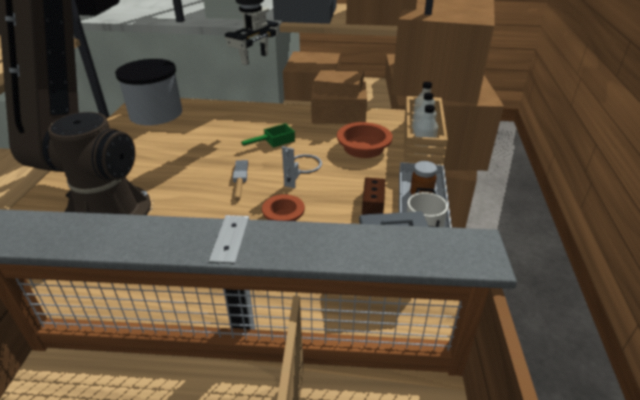

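The top view shows the bracket ring at (244,223) with its plate at about (282,229), the small saucer at (328,225) and the strap on the ledge at (447–497, 208–230). In the side view the strap is at (230,238), the upright is behind the mesh at (238,305), the bracket at (290,165) and the saucer at (284,208). I'll zoom in on these.

```bash
python3 - <<'E'
import cv2,numpy as np
t=cv2.imread('pics/top0.png');s=cv2.imread('pics/side0.png')
def crop(im,x0,y0,w,h,k):
    c=cv2.resize(im[y0:y0+h,x0:x0+w],None,fx=k,fy=k,interpolation=cv2.INTER_CUBIC)
    for x in range((x0+9)//10*10,x0+w,10):
        cv2.line(c,(int((x-x0+.5)*k),0),(int((x-x0+.5)*k),6),(255,255,0),1); 
        if x%20==0: cv2.putText(c,str(x),(int((x-x0+.5)*k)-10,18),0,.35,(255,255,255),1)
    for y in range((y0+9)//10*10,y0+h,10):
        cv2.line(c,(0,int((y-y0+.5)*k)),(6,int((y-y0+.5)*k)),(255,255,0),1); cv2.putText(c,str(y),(8,int((y-y0+.5)*k)+4),0,.35,(255,255,255),1)
    return c
a=crop(t,220,200,135,50,5.92); b=crop(t,425,195,85,45,4.7)
c=crop(s,265,140,65,85,4.7)
out=np.zeros((600,800,3),np.uint8)
out[:a.shape[0],:a.shape[1]]=a; y=a.shape[0]+3
b=b[:600-y];c=c[:600-y]
out[y:y+b.shape[0],:b.shape[1]]=b; out[y:y+c.shape[0],410:410+c.shape[1]]=c
cv2.imwrite('pics/z1.png',out)
out=np.zeros((600,800,3),np.uint8)
d=crop(s,200,205,70,130,4.6);out[:d.shape[0],:d.shape[1]]=d
e=crop(s,265,140,65,85,6.8);out[:e.shape[0],335:335+e.shape[1]]=e
cv2.imwrite('pics/z2.png',out)
E
```

```text
(no output)
```

View pics/z1.png

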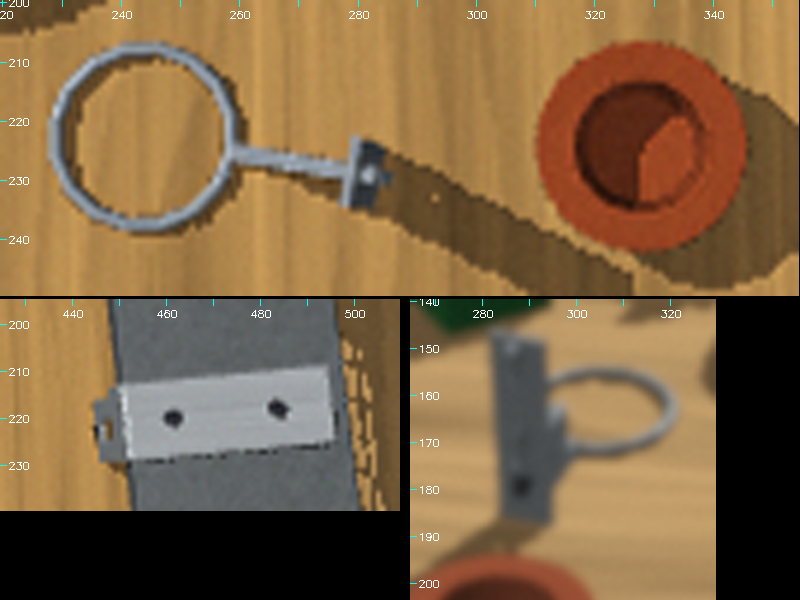

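View pics/z2.png

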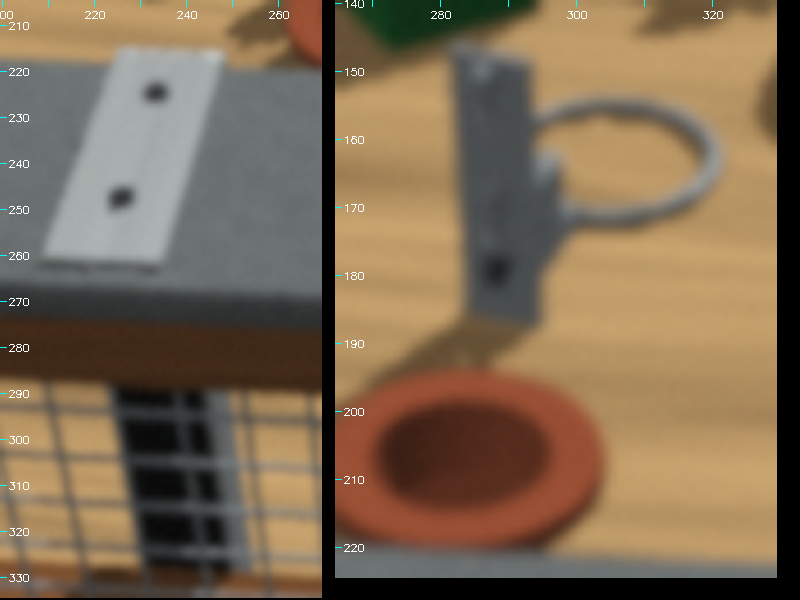

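```bash
cat > h.py <<'E'
import numpy as np,cv2
from plant import r
from scipy.optimize import least_squares
P={n:r.camera_params(n) for n in("top","side")}
def proj(n,X):
    p=P[n];c=np.atleast_2d(X)@np.array(p["R"]).T+p["t"]
    return np.c_[p["fx"]*c[:,0]/c[:,2]+p["cx"],p["fy"]*c[:,1]/c[:,2]+p["cy"]]
def ray(n,uv,z):
    p=P[n];R=np.array(p["R"]);uv=np.atleast_2d(uv)
    d=np.c_[(uv[:,0]-p["cx"])/p["fx"],(uv[:,1]-p["cy"])/p["fy"],np.ones(len(uv))]@R
    C=-R.T@p["t"]; return C+d*((z-C[2])/d[:,2])[:,None]
def T(q,X):
    c,s=np.cos(q[2]),np.sin(q[2]);X=np.atleast_2d(X)
    return np.c_[q[0]+c*X[:,0]-s*X[:,1],q[1]+s*X[:,0]+c*X[:,1],X[:,2]]
def fit(obs,q0):
    f=lambda q:np.concatenate([(proj(n,T(q,X))-uv).ravel() for n,X,uv in obs])
    s=least_squares(f,q0,loss='soft_l1'); return s.x,f(s.x).reshape(-1,2)
E
python3 - <<'E'
from h import *
A=lambda *a:np.array(a,float)
ob=[("top",A([-.054,0,.004]),A([243.9,222.65])),
("side",A([.08,-.018,.135],[.08,.018,.135],[.08,-.018,0],[.08,.018,0]),A([281.4,145.7],[293.5,148.6],[284.1,185.8],[294.8,187.7])),
("top",A([.075,.018,.135],[.075,-.018,.135]),A([278.6,222.8],[277.3,234.1]))]
q,e=fit(ob,[.45,.2,-1.7]);print("bracket",q[:2],np.degrees(q[2]),e.round(1).tolist())
for i in (ob[:1]+ob[2:],ob[1:2]):
    qq,_=fit(i,q);print("  sub",qq[:2],np.degrees(qq[2]))
t=cv2.imread('pics/top0.png');s=cv2.imread('pics/side0.png')
# strap
k=8;x0,y0=440,200;g=cv2.cvtColor(t,cv2.COLOR_BGR2GRAY)[y0:240,x0:505];g=cv2.resize(g,None,fx=k,fy=k,interpolation=cv2.INTER_CUBIC)
m=(g>130).astype(np.uint8);m[:, :9*k]=0
c=max(cv2.findContours(m,0,1)[0],key=cv2.contourArea)
c=cv2.approxPolyDP(c,12,True)[:,0]; uv=(c+.5)/k-.5+[x0,y0];print("strap",uv.round(1).tolist(),ray("top",uv,.271).round(4).tolist())
print("foot",ray("top",[[444.5,216.2],[445.6,229.2]],0).round(4).tolist())
print("strap side",ray("side",[[225.5,214.8],[248,215.2],[208.6,261],[235,261.5]],.271).round(4).tolist())
for n,im,w in(("top",t,(300,195,60,60)),("side",s,(255,185,60,37))):
    x,y,W,H=w;b=cv2.resize(im[y:y+H,x:x+W],None,fx=8,fy=8,interpolation=cv2.INTER_CUBIC).astype(int)
    m=((b[...,2]-b[...,0]>40)&(b[...,1]<b[...,2]*.62)).astype(np.uint8)
    c=max(cv2.findContours(m,0,1)[0],key=cv2.contourArea);c=cv2.convexHull(c)
    (u,v),ax,an=cv2.fitEllipse(c);bb=cv2.boundingRect(c);uv=[(u+.5)/8-.5+x,(v+.5)/8-.5+y]
    print("saucer",n,uv,(np.array(ax)/8).round(2),bb,ray(n,uv,.04 if n=="top" else .036).round(4))
E
```

```text
bracket [0.49997879 0.26302343] -100.16974973919677 [[-0.3, 0.0], [-0.3, 1.0], [-0.5, 0.1], [-0.5, -0.2], [-0.0, 0.0], [0.1, -1.1], [-0.5, -0.5]]
  sub [0.49886276 0.26219835] -101.08198918303172
  sub [0.50406594 0.2636462 ] -102.61655517449594
strap [[494.2, 209.2], [450.9, 212.4], [449.4, 213.7], [451.4, 227.9], [494.9, 224.6]] [[0.5188, -0.4116, 0.271], [0.5128, -0.2945, 0.271], [0.5095, -0.2903, 0.271], [0.4709, -0.294, 0.271], [0.4772, -0.4115, 0.271]]
foot [[0.5152, -0.3504, 0.0], [0.472, -0.3521, 0.0]]
strap side [[0.4704, -0.2953, 0.271], [0.5122, -0.2909, 0.271], [0.4789, -0.417, 0.271], [0.5225, -0.4123, 0.271]]
saucer top [327.9981155395508, 224.30049324035645] [35.86 36.03] (84, 95, 287, 288) [[0.4963 0.0371 0.04  ]]
saucer side [282.5678825378418, 207.63337898254395] [27.11 42.87] (55, 75, 339, 208) [[0.498  0.0356 0.036 ]]
```

```bash
python3 - <<'E'
from h import *
def edge(im,n,pts,z,vert):
    g=cv2.GaussianBlur(cv2.cvtColor(im,cv2.COLOR_BGR2LAB),(0,0),.7).astype(float)
    (a0,b0),(a1,b1)=pts;out=[]
    for t in np.arange(a0,a1,2):
        m=b0+(b1-b0)*(t-a0)/(a1-a0);lo=int(m)-7
        L=g[t,lo:lo+15] if vert else g[lo:lo+15,t]
        d=np.abs(np.diff(L,axis=0)).sum(1);w=np.where(d>d.max()*.5,d,0)
        out.append((lo+.5+(w*np.arange(14)).sum()/w.sum(),t) if vert else (t,lo+.5+(w*np.arange(14)).sum()/w.sum()))
    X=ray(n,out,z)
    l=cv2.fitLine(X[:,:2].astype(np.float32),cv2.DIST_HUBER,0,1e-4,1e-4).ravel();l=l*np.sign(l[0]) if 0 else l
    a=np.degrees(np.arctan2(l[1],l[0]));y=l[3]+l[1]/l[0]*(.4945-l[2])
    res=np.abs((X[:,1]-l[3])*l[0]-(X[:,0]-l[2])*l[1]);print(n,"angle",a,"y@.4945",y,"med res",np.median(res))
t=cv2.imread('pics/top0.png');s=cv2.imread('pics/side0.png')
edge(t,"top",((110,440.5),(205,449.5)),.268,True)
edge(t,"top",((235,453),(390,471)),.268,True)
edge(s,"side",((80,214.5),(215,217.5)),.268,False)
edge(s,"side",((340,224),(400,226)),.268,False)
E
```

```text
top angle 4.0581236 y@.4945 -0.29177618 med res 0.00023653447598497701
top angle 4.081499 y@.4945 -0.2917707 med res 0.00020972076773523828
side angle 3.593249 y@.4945 -0.30021957 med res 0.0003513070302719418
side angle 7.714302 y@.4945 -0.31413165 med res 0.0007151197496925452
```

```bash
cat >> h.py <<'E'
from scipy.spatial.transform import Rotation as Ro, Slerp
def pose():
    s=r.get_state(); return np.array(s["tcp_pos"]),Ro.from_euler('xyz',s["eef_rot"],degrees=True)
def lean(yaw,L):  # tool z tips towards yaw direction by L deg from down, tool x along yaw
    c,s=np.cos(np.radians(L)),np.sin(np.radians(L))
    return Ro.from_euler('z',yaw,degrees=True)*Ro.from_matrix(np.array([[c,0,s],[0,-1,0],[s,0,-c]]))
def plan(grip,R,n=1):  # grip = wanted grasp point
    p,R0=pose(); q=np.array(grip)-R.apply([0,0,.159]); sl=Slerp([0,1],Ro.concatenate([R0,R]))
    for i in range(n):
        a,b=i/n,(i+1)/n;Ra=sl(a)
        print("seg",i,(Ra.inv().apply((q-p)/n)*1000).round(1),"mm",(Ra.inv()*sl(b)).as_rotvec(degrees=True).round(2))
def state():
    s=r.get_state();p,R=pose()
    print("t",round(s["time_s"],2),"grip",(p+R.apply([0,0,.159])).round(4),"rot",s["eef_rot"].round(2),"F",s["contact_force"].round(1),"M",s["moment"].round(2),"w",round(s["gripper_width"],4),"gf",round(s["gripper_force"],1),"j",s["joints"].round(0))
def bx(q,yaw,X): return T([q[0],q[1],np.radians(yaw)],X)[0]
E
python3 - <<'E'
from h import *
R=lean(-101,35); g=bx((.4995,.263),-101,[.042,0,.03]);print(g)
plan(g-R.apply([0,0,.10]),R,3)
E
```

```text
[0.49148602 0.22177166 0.03      ]
seg 0 [103.3  39.5  54. ] mm [-7.64  9.89 24.3 ]
seg 1 [ 97.9 -12.7  73.5] mm [-7.64  9.89 24.3 ]
seg 2 [ 68.5 -59.3  83.2] mm [-7.64  9.89 24.3 ]
```

```bash
python3 -m pendant '[[[0.04,0.016,0.022,-3,4,9.7,1],[0.08,0.03,0.043,-6,7.9,19.4,1],[0.103,0.04,0.054,-7.6,9.9,24.3,1],[0.103,0.04,0.054,-7.6,9.9,24.3,1]]]' 40 >/dev/null
python3 -m pendant '[[[0.03,-0.004,0.022,-2.5,3.2,8,1],[0.06,-0.008,0.044,-5,6.4,16,1],[0.098,-0.013,0.074,-7.6,9.9,24.3,1],[0.098,-0.013,0.074,-7.6,9.9,24.3,1]]]' >/dev/null
python3 -m pendant '[[[0.023,-0.02,0.028,-2.5,3.2,8,1],[0.046,-0.04,0.056,-5,6.4,16,1],[0.068,-0.059,0.083,-7.6,9.9,24.3,1],[0.068,-0.059,0.083,-7.6,9.9,24.3,1],[0.068,-0.059,0.083,-7.6,9.9,24.3,1]]]'
python3 - <<'E'
from h import *
R=lean(-101,35); g=bx((.4995,.263),-101,[.042,0,.03]);state()
plan(g,R)
t=r.capture("top");s=r.capture("side");t=np.ascontiguousarray(t[...,::-1]);s=np.ascontiguousarray(s[...,::-1])
a=cv2.resize(t[170:270,215:335],None,fx=4,fy=4,interpolation=2);b=cv2.resize(s[70:200,240:320],None,fx=4,fy=4,interpolation=2)
o=np.zeros((520,800,3),np.uint8);o[:400,:480]=a;o[:520,480:]=b;cv2.imwrite('pics/p1.png',o)
E
```

```text
time_s: 1.4
tcp_pos: [0.5201, 0.3682, 0.2414]
eef_rot: [-179.9, -34.9, -101.0]
contact_force: [-0.1, 0.3, 0.4]
gripper_width: 0.0875
gripper_force: 0.0
t 1.4 grip [0.5028 0.2788 0.111 ] rot [-179.94  -34.92 -101.02] F [-0.1  0.3  0.4] M [ 2.01 -0.36  0.02] w 0.0875 gf 0.0 j [ 57.  34. -10.  13. -79. -74.]
seg 0 [ 1.1  0.2 99.7] mm [-0.05  0.08 -0.02]
```

View pics/p1.png

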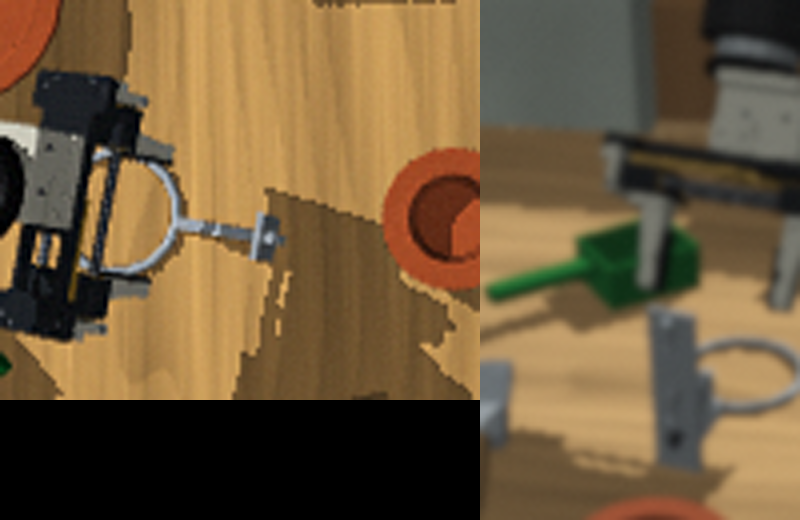

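The fingers straddle the bracket: their tips are at crop (165,153) and (145,287), and the web axis runs midway between them and square to their line. I'll advance and close.

```bash
python3 -m pendant '[[[0.0005,0,0.035,0,0,0,1],[0.001,0,0.07,0,0,0,1],[0.001,0,0.09,0,0,0,1],[0.001,0,0.0995,0,0,0,1],[0.001,0,0.0995,0,0,0,1]]]'
python3 - <<'E'
from h import *
state()
E
python3 -m pendant '[[[0,0,0,0,0,0,-1],[0,0,0,0,0,0,-1],[0,0,0,0,0,0,-1],[0,0,0,0,0,0,-1],[0,0,0,0,0,0,-1]]]' 40
python3 -m pendant '[[[0,0,0,0,0,0,-1],[0,0,0,0,0,0,-1],[0,0,0,0,0,0,-1],[0,0,0,0,0,0,-1],[0,0,0,0,0,0,-1]]]' 40
python3 - <<'E'
from h import *
state()
E
```

```text
time_s: 2.0
tcp_pos: [0.5083, 0.312, 0.1614]
eef_rot: [-179.9, -34.9, -100.9]
contact_force: [0.6, 0.5, 0.2]
gripper_width: 0.0877
gripper_force: 0.0
t 2.0 grip [0.4913 0.2227 0.0309] rot [-179.89  -34.86 -100.91] F [0.6 0.5 0.2] M [ 1.94 -0.39  0.02] w 0.0877 gf 0.0 j [ 55.  36. -20.  15. -67. -76.]
time_s: 2.5
tcp_pos: [0.5088, 0.3118, 0.1615]
eef_rot: [-179.9, -34.8, -101.0]
contact_force: [-0.5, 0.4, -0.9]
gripper_width: 0.053
gripper_force: 0.0
time_s: 3.0
tcp_pos: [0.5087, 0.3116, 0.1612]
eef_rot: [-179.9, -34.9, -101.0]
contact_force: [2.6, -1.7, 2.3]
gripper_width: 0.0129
gripper_force: 1.8
t 3.0 grip [0.4917 0.2223 0.0308] rot [-179.87  -34.87 -101.02] F [ 2.6 -1.7  2.3] M [ 1.09 -1.01  0.53] w 0.0129 gf 1.8 j [ 54.  36. -20.  15. -67. -76.]
```

```bash

python3 -m pendant '[[[0,0,0,0,0,0,-1],[0,0,0,0,0,0,-1],[0,0,0,0,0,0,-1],[0,0,0,0,0,0,-1],[0,0,0,0,0,0,-1]]]' 40
python3 - <<'E'
from h import *
state()
E
```

```text
time_s: 3.5
tcp_pos: [0.5088, 0.3117, 0.1613]
eef_rot: [-179.9, -34.9, -101.0]
contact_force: [2.1, 0.4, 0.3]
gripper_width: 0.0099
gripper_force: 40.0
t 3.5 grip [0.4918 0.2224 0.0308] rot [-179.86  -34.86 -101.02] F [2.1 0.4 0.3] M [ 1.79 -1.13  0.53] w 0.0099 gf 40.0 j [ 54.  36. -20.  15. -67. -76.]
```

```bash

python3 -m pendant '[[[0.009,0,-0.012,0,0,0,-1],[0.023,0,-0.033,0,0,0,-1],[0.04,0,-0.057,0,0,0,-1],[0.05,0,-0.072,0,0,0,-1],[0.05,0,-0.072,0,0,0,-1]]]'
python3 - <<'E'
from h import *
state()
plan([.4877,-.2522,.1188],lean(-86,35),4)
E
```

```text
time_s: 4.0
tcp_pos: [0.5088, 0.3123, 0.252]
eef_rot: [-179.7, -34.6, -101.1]
contact_force: [-0.2, 1.2, -4.7]
gripper_width: 0.0099
gripper_force: 40.0
t 4.0 grip [0.4921 0.2235 0.1211] rot [-179.74  -34.6  -101.09] F [-0.2  1.2 -4.7] M [ 2.75 -0.63  0.06] w 0.0099 gf 40.0 j [ 55.  30. -17.  14. -76. -73.]
seg 0 [ 96.3 -15.7  67.4] mm [ 2.09  0.09 -3.1 ]
seg 1 [96.8 -8.  68. ] mm [ 2.09  0.09 -3.1 ]
seg 2 [96.9 -0.3 68.3] mm [ 2.09  0.09 -3.1 ]
seg 3 [96.6  7.4 68.3] mm [ 2.09  0.09 -3.1 ]
```

```bash

python3 -m pendant '[[[0.01,-0.0015,0.007,0.2,0,-0.3,-1],[0.03,-0.005,0.021,0.7,0,-1,-1],[0.052,-0.008,0.036,1.1,0,-1.7,-1],[0.074,-0.012,0.052,1.6,0,-2.4,-1],[0.096,-0.0157,0.067,2.1,0,-3.1,-1]]]' >/dev/null
python3 -m pendant '[[[0.02,-0.002,0.014,0.4,0,-0.6,-1],[0.039,-0.003,0.027,0.8,0,-1.2,-1],[0.058,-0.005,0.041,1.3,0,-1.8,-1],[0.078,-0.006,0.054,1.7,0,-2.4,-1],[0.097,-0.008,0.068,2.1,0,-3.1,-1]]]' >/dev/null
python3 -m pendant '[[[0.02,0,0.014,0.4,0,-0.6,-1],[0.039,0,0.027,0.8,0,-1.2,-1],[0.058,0,0.041,1.3,0,-1.8,-1],[0.078,0,0.054,1.7,0,-2.4,-1],[0.097,0,0.068,2.1,0,-3.1,-1]]]' >/dev/null
python3 -m pendant '[[[0.02,0.001,0.014,0.4,0,-0.6,-1],[0.042,0.003,0.03,1,0,-1.3,-1],[0.067,0.005,0.047,1.6,0,-2,-1],[0.087,0.0065,0.061,2,0,-2.7,-1],[0.0966,0.0074,0.068,2.1,0,-3.1,-1]]]' >/dev/null
python3 -m pendant '[[[0,0,0,0,0,0,-1],[0,0,0,0,0,0,-1],[0,0,0,0,0,0,-1],[0,0,0,0,0,0,-1]]]'
python3 - <<'E'
from h import *
state()
plan([.4877,-.2522,.1188],lean(-86,35))
t=r.capture("top");s=r.capture("side");t=np.ascontiguousarray(t[...,::-1]);s=np.ascontiguousarray(s[...,::-1])
cv2.imwrite('pics/t2r.png',t);cv2.imwrite('pics/s2r.png',s)
a=cv2.resize(t[190:250,380:500],None,fx=6.6,fy=6.6,interpolation=2);b=cv2.resize(s[170:340,180:300],None,fx=1.66*2,fy=3.32,interpolation=2)
b=cv2.resize(s[205:255,170:300],None,fx=6,fy=4,interpolation=2)
b=cv2.resize(s[265:335,170:300],None,fx=2.85,fy=2.85,interpolation=2)
o=np.zeros((600,800,3),np.uint8);o[:a.shape[0],:a.shape[1]]=a;o[400:400+b.shape[0],:b.shape[1]]=b
c=cv2.resize(s[100:400,100:400],None,fx=.66,fy=.66,interpolation=3);o[400:598,400:598]=c;cv2.imwrite('pics/p2.png',o)
E
```

```text
time_s: 6.4
tcp_pos: [0.481, -0.1604, 0.2474]
eef_rot: [179.9, -34.9, -85.8]
contact_force: [-0.8, 0.2, -2.6]
gripper_width: 0.0095
gripper_force: 40.0
t 6.4 grip [ 0.4872 -0.2511  0.1169] rot [179.86 -34.86 -85.83] F [-0.8  0.2 -2.6] M [2.72 0.12 0.06] w 0.0095 gf 40.0 j [  5.  14. -55.  62. -41. -56.]
seg 0 [ 1.6 -0.3 -0.9] mm [0.04 0.14 0.14]
```

View pics/p2.png

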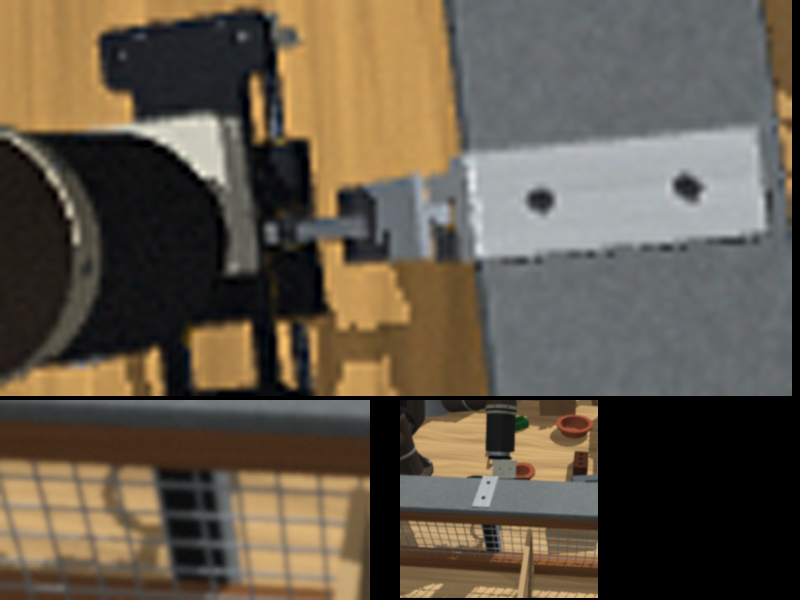

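The plate's top edge is at about column 443, rows 216.5–228.9, just in front of the strap and roughly on its centre line. I'll turn that into a lateral error.

```bash
python3 - <<'E'
from h import *
gz=.1169; q=bx((.4872,-.2511),-85.85,[-.042,0,0])
C=T([q[0],q[1],np.radians(-85.85)],[[.08,.018,.221],[.08,-.018,.221],[.075,.018,.221],[.075,-.018,.221],[.075,.018,.086],[.075,-.018,.086]])
print("pred",proj("top",C).round(1).tolist())
print("plate top meas",ray("top",[[443.4,216.5],[443.4,228.9]],.221).round(4).tolist(), C[:2].round(4).tolist())
t=cv2.imread('pics/t2r.png');g=cv2.cvtColor(t,cv2.COLOR_BGR2GRAY)
for y in range(210,234): print(y,g[y,432:458].tolist())
E
```

```text
pred [[443.5, 215.3], [445.0, 228.0], [441.8, 215.5], [443.2, 228.2], [430.4, 217.8], [431.7, 229.2]]
plate top meas [[0.5045, -0.2871, 0.221], [0.4697, -0.2857, 0.221]] [[0.5079, -0.2877, 0.221], [0.472, -0.2903, 0.221]]
210 [163, 161, 155, 156, 155, 150, 156, 157, 156, 157, 157, 158, 163, 163, 154, 141, 144, 113, 77, 113, 111, 111, 111, 109, 110, 105]
211 [164, 162, 154, 158, 155, 151, 154, 155, 157, 158, 159, 160, 163, 163, 156, 139, 145, 107, 70, 110, 106, 107, 110, 109, 106, 113]
212 [163, 163, 157, 158, 157, 157, 155, 155, 155, 159, 157, 162, 161, 162, 156, 138, 143, 114, 82, 123, 120, 119, 124, 124, 122, 137]
213 [163, 161, 155, 154, 158, 158, 157, 155, 152, 160, 161, 159, 162, 160, 156, 141, 140, 132, 141, 170, 166, 165, 178, 177, 181, 178]
214 [164, 163, 157, 156, 158, 157, 152, 156, 153, 158, 156, 161, 161, 164, 160, 144, 119, 112, 176, 200, 179, 176, 178, 179, 178, 177]
215 [162, 161, 156, 156, 156, 157, 155, 157, 157, 158, 160, 160, 164, 160, 158, 139, 120, 114, 129, 203, 178, 176, 177, 177, 177, 174]
216 [163, 163, 161, 158, 157, 155, 150, 152, 150, 140, 144, 161, 159, 1
[... 1509 characters left out ...]
, 43, 106, 108, 106, 105, 114, 154, 132, 54, 49, 47, 80, 119, 113, 188, 189, 171, 169, 166, 166]
229 [60, 60, 66, 72, 73, 70, 84, 98, 93, 98, 99, 95, 108, 109, 62, 63, 61, 73, 110, 103, 89, 118, 111, 111, 82, 86]
230 [139, 141, 139, 161, 161, 157, 151, 103, 84, 88, 91, 96, 92, 94, 96, 88, 80, 80, 87, 81, 43, 111, 107, 110, 109, 112]
231 [160, 162, 165, 158, 154, 149, 145, 155, 89, 88, 91, 94, 92, 95, 93, 85, 82, 83, 83, 81, 76, 108, 110, 112, 110, 117]
232 [156, 158, 163, 156, 150, 148, 141, 150, 87, 86, 93, 94, 93, 93, 95, 89, 81, 78, 83, 88, 73, 100, 108, 108, 109, 111]
233 [158, 159, 160, 159, 153, 150, 140, 148, 104, 87, 92, 93, 94, 95, 95, 86, 80, 80, 84, 85, 73, 91, 111, 108, 109, 110]
```

```bash
python3 - <<'E'
from h import *
p,R=pose();g=p+R.apply([0,0,.159]);y=np.radians(-86)
ux=np.array([np.cos(y),np.sin(y),0]);uy=np.array([-np.sin(y),np.cos(y),0])
g1=g+.002*uy+.035*ux;g1[2]=.1188
print("mm per 10mm ux",R.inv().apply(ux*10).round(2),"10mm up",R.inv().apply([0,0,10]).round(2), "uy", R.inv().apply(uy*10).round(2))
plan(g1,R)
E
```

```text
mm per 10mm ux [8.21 0.02 5.72] 10mm up [ 5.72  0.02 -8.21] uy [  0.02 -10.    -0.01]
seg 0 [29.7 -1.9 18.6] mm [0. 0. 0.]
```

```bash

python3 -m pendant '[[[0.007,-0.001,0.004,0,0,0,-1],[0.014,-0.0019,0.0086,0,0,0,-1],[0.022,-0.0019,0.0135,0,0,0,-1],[0.0297,-0.0019,0.0186,0,0,0,-1],[0.0297,-0.0019,0.0186,0,0,0,-1]]]'>/dev/null
python3 -m pendant '[[[0.0041,0,0.0029,0,0,0,-1],[0.0082,0,0.0057,0,0,0,-1],[0.0082,0,0.0057,0,0,0,-1],[0.0082,0,0.0057,0,0,0,-1]]]'>/dev/null
python3 - <<'E'
from h import *
state()
t=r.capture("top")[...,::-1];cv2.imwrite('pics/t3r.png',t)
g=cv2.cvtColor(np.ascontiguousarray(t),cv2.COLOR_BGR2GRAY)
for y in range(212,232): print(y,g[y,440:466].tolist())
E
```

```text
t 7.4 grip [ 0.492  -0.2967  0.1189] rot [179.88 -34.87 -85.92] F [-1.6 -0.2 -4.7] M [ 2.74  0.17 -0.02] w 0.0099 gf 40.0 j [ -2.  14. -54.  67. -38. -54.]
212 [21, 7, 28, 163, 162, 162, 155, 140, 142, 113, 83, 123, 118, 118, 123, 122, 124, 138, 137, 150, 149, 150, 163, 165, 177, 178]
213 [26, 12, 4, 165, 166, 165, 156, 141, 136, 131, 142, 171, 164, 164, 178, 180, 178, 177, 179, 182, 180, 180, 178, 181, 181, 180]
214 [26, 12, 5, 164, 166, 167, 158, 144, 122, 115, 178, 199, 179, 179, 180, 178, 179, 178, 178, 177, 179, 178, 177, 177, 177, 180]
215 [31, 11, 2, 162, 165, 163, 158, 135, 119, 116, 133, 201, 180, 176, 174, 172, 174, 174, 175, 174, 175, 175, 176, 174, 175, 174]
216 [10, 11, 6, 124, 163, 140, 132, 65, 98, 117, 141, 229, 175, 174, 172, 173, 172, 176, 173, 173, 176, 176, 175, 176, 177, 174]
217 [17, 14, 4, 117, 137, 100, 35, 26, 93, 117, 111, 218, 176, 173, 174, 176, 175, 175, 176, 176, 177, 174, 172, 175, 177, 173]
218 [15, 16, 5, 86, 143, 109, 19, 23, 71, 118, 113, 225, 177, 175, 175, 175, 173, 174, 174, 178, 169, 136, 130, 164, 172, 172]
219 [23, 21, 35, 133, 171, 128, 26, 2
[... 893 characters left out ...]
, 113, 186, 180, 181, 180, 180, 181, 179, 178, 182, 178, 180, 179, 179, 178]
227 [17, 13, 11, 7, 79, 172, 126, 45, 42, 79, 118, 111, 215, 186, 180, 179, 179, 181, 178, 179, 177, 174, 172, 168, 169, 168]
228 [14, 15, 16, 11, 73, 170, 125, 88, 84, 79, 118, 114, 187, 191, 170, 169, 164, 166, 162, 163, 166, 135, 138, 114, 110, 113]
229 [14, 13, 12, 6, 37, 167, 132, 121, 107, 74, 106, 105, 88, 121, 112, 110, 82, 86, 64, 61, 106, 66, 101, 106, 111, 106]
230 [14, 14, 18, 8, 31, 168, 167, 156, 96, 77, 82, 78, 43, 110, 109, 111, 107, 110, 117, 117, 114, 113, 112, 108, 111, 107]
231 [14, 12, 17, 13, 2, 168, 166, 151, 148, 91, 97, 79, 75, 108, 107, 108, 111, 114, 115, 115, 108, 108, 108, 110, 108, 107]
```

```bash
python3 - <<'E'
from h import *
X=ray("top",[[446,222.2]],.138)[0];print("web",X, "ctr at y=-.35:",X[0]+(X[1]+.35)*.07)
print("foot/strap ctr:",ray("top",[[444.8,222.7]],0),ray("top",[[454,220.4]],.271))
E
python3 -m pendant '[[[0.0025,0,0.0017,0,0,0,-1],[0.005,0,0.0034,0,0,0,-1],[0.005,0,0.0034,0,0,0,-1]]]'
python3 -m pendant '[[[0.0025,0,0.0017,0,0,0,-1],[0.0025,0,0.0017,0,0,0,-1]]]'
python3 -m pendant '[[[0.0025,0,0.0017,0,0,0,-1],[0.0025,0,0.0017,0,0,0,-1]]]'
```

```text
web [ 0.49088216 -0.3165628   0.138     ] ctr at y=-.35: 0.49322276547085925
foot/strap ctr: [[ 0.49361839 -0.35042509  0.        ]] [[ 0.49108032 -0.30180472  0.271     ]]
time_s: 7.75
tcp_pos: [0.4864, -0.2121, 0.2494]
eef_rot: [179.9, -34.9, -85.9]
contact_force: [0.7, -0.5, -4.1]
gripper_width: 0.0101
gripper_force: 40.0
time_s: 7.95
tcp_pos: [0.4866, -0.215, 0.2494]
eef_rot: [179.9, -34.9, -85.9]
contact_force: [-0.5, 3.5, -2.8]
gripper_width: 0.0097
gripper_force: 40.0
time_s: 8.15
tcp_pos: [0.4868, -0.2179, 0.2494]
eef_rot: [179.9, -34.8, -85.9]
contact_force: [-1.3, 5.4, -2.3]
gripper_width: 0.0099
gripper_force: 40.0
```

```bash
for i in 1; do
python3 -m pendant '[[[0.0025,0,0.0017,0,0,0,-1],[0.0025,0,0.0017,0,0,0,-1]]]'
python3 -m pendant '[[[0.0016,0,0.0011,0,0,0,-1],[0.0016,0,0.0011,0,0,0,-1]]]'; done; python3 -c "
from h import *
state()"
```

```text
time_s: 8.35
tcp_pos: [0.487, -0.2208, 0.2494]
eef_rot: [179.9, -34.8, -85.9]
contact_force: [-2.6, 5.8, -2.4]
gripper_width: 0.0099
gripper_force: 40.0
time_s: 8.55
tcp_pos: [0.487, -0.2222, 0.2493]
eef_rot: [179.9, -34.8, -85.8]
contact_force: [-2.9, 9.7, -1.7]
gripper_width: 0.0101
gripper_force: 40.0
t 8.55 grip [ 0.4934 -0.3128  0.1188] rot [179.9  -34.81 -85.83] F [-2.9  9.7 -1.7] M [ 4.75  0.83 -0.5 ] w 0.0101 gf 40.0 j [ -5.  15. -54.  69. -37. -54.]
```

```bash

python3 -m pendant '[[[-0.0015,0,0.0021,0,0,0,-1],[-0.0029,0,0.0041,0,0,0,-1],[-0.0029,0,0.0041,0,0,0,-1]]]'
python3 -m pendant '[[[-0.0015,0,0.0021,0,0,0,-1],[-0.0029,0,0.0041,0,0,0,-1],[-0.0029,0,0.0041,0,0,0,-1]]]'
python3 -m pendant '[[[-0.0015,0,0.0021,0,0,0,-1],[-0.0023,0,0.0033,0,0,0,-1],[-0.0023,0,0.0033,0,0,0,-1]]]';python3 -c "
from h import *
state()"
```

```text
time_s: 8.85
tcp_pos: [0.4878, -0.2221, 0.2447]
eef_rot: [180.0, -34.8, -85.8]
contact_force: [-0.3, 8.5, -1.2]
gripper_width: 0.0099
gripper_force: 40.0
time_s: 9.15
tcp_pos: [0.488, -0.222, 0.2397]
eef_rot: [180.0, -34.8, -85.8]
contact_force: [0.3, 7.3, -1.4]
gripper_width: 0.0101
gripper_force: 40.0
time_s: 9.45
tcp_pos: [0.488, -0.222, 0.2358]
eef_rot: [180.0, -34.8, -85.8]
contact_force: [1.3, 6.8, -1.2]
gripper_width: 0.0097
gripper_force: 40.0
t 9.45 grip [ 0.4946 -0.3126  0.1053] rot [179.98 -34.84 -85.82] F [ 1.3  6.8 -1.2] M [ 4.19 -0.07  0.28] w 0.0097 gf 40.0 j [ -6.  16. -55.  73. -36. -57.]
```

```bash

python3 -m pendant '[[[-0.00115,0,0.00165,0,0,0,-1],[-0.0023,0,0.0033,0,0,0,-1],[-0.0023,0,0.0033,0,0,0,-1]]]'
python3 -m pendant '[[[-0.0006,0,0.0008,0,0,0,-1],[-0.0006,0,0.0008,0,0,0,-1]]]';python3 -c "
from h import *
state()"
```

```text
time_s: 9.75
tcp_pos: [0.488, -0.2221, 0.2318]
eef_rot: [180.0, -34.8, -85.8]
contact_force: [1.4, 7.4, -1.2]
gripper_width: 0.0095
gripper_force: 40.0
time_s: 9.95
tcp_pos: [0.4881, -0.222, 0.2312]
eef_rot: [-180.0, -34.9, -85.8]
contact_force: [-0.9, 9.7, 2.6]
gripper_width: 0.0098
gripper_force: 40.0
t 9.95 grip [ 0.4947 -0.3127  0.1008] rot [-179.97  -34.88  -85.85] F [-0.9  9.7  2.6] M [ 3.91  0.37 -0.2 ] w 0.0098 gf 40.0 j [ -7.  16. -55.  74. -36. -58.]
```

Bracket z is now about 0.070 and the force is starting to rise, so I'll press further.

```bash

python3 -m pendant '[[[-0.0006,0,0.0008,0,0,0,-1],[-0.0006,0,0.0008,0,0,0,-1]]]'
python3 -m pendant '[[[-0.0006,0,0.0008,0,0,0,-1],[-0.0006,0,0.0008,0,0,0,-1],[-0.0006,0,0.0008,0,0,0,-1]]]';python3 -c "
from h import *
state()"
```

```text
time_s: 10.15
tcp_pos: [0.4879, -0.2219, 0.231]
eef_rot: [-179.9, -35.0, -85.9]
contact_force: [-5.6, 16.1, 12.4]
gripper_width: 0.0097
gripper_force: 40.0
time_s: 10.45
tcp_pos: [0.4879, -0.2218, 0.2308]
eef_rot: [-179.9, -35.0, -85.9]
contact_force: [-9.7, 21.7, 21.7]
gripper_width: 0.0096
gripper_force: 40.0
t 10.45 grip [ 0.4948 -0.3127  0.1006] rot [-179.87  -35.01  -85.88] F [-9.7 21.7 21.7] M [ 3.66  2.93 -2.01] w 0.0096 gf 40.0 j [ -7.  16. -56.  75. -36. -58.]
```

```bash

python3 -m pendant '[[[0.0010,0,-0.0014,0,0,0,-1],[0.0012,0,-0.0017,0,0,0,-1]]]'
python3 -m pendant '[[[0.0011,0,-0.0016,0,0,0,-1],[0.0011,0,-0.0016,0,0,0,-1]]]'
python3 -m pendant '[[[0.0008,0,-0.0012,0,0,0,-1],[0.0008,0,-0.0012,0,0,0,-1]]]'
python3 -c "
from h import *
state()"
```

```text
time_s: 10.65
tcp_pos: [0.4879, -0.2221, 0.2314]
eef_rot: [-180.0, -34.9, -85.9]
contact_force: [-0.4, 6.3, 0.2]
gripper_width: 0.0096
gripper_force: 40.0
time_s: 10.85
tcp_pos: [0.4875, -0.2222, 0.2326]
eef_rot: [179.9, -34.8, -85.8]
contact_force: [-1.2, 7.9, -1.5]
gripper_width: 0.0098
gripper_force: 40.0
time_s: 11.05
tcp_pos: [0.4872, -0.2222, 0.2335]
eef_rot: [179.9, -34.8, -85.8]
contact_force: [0.7, 5.3, -5.9]
gripper_width: 0.0098
gripper_force: 40.0
t 11.05 grip [ 0.4934 -0.3128  0.103 ] rot [179.86 -34.8  -85.83] F [ 0.7  5.3 -5.9] M [ 4.58 -0.01  0.2 ] w 0.0098 gf 40.0 j [ -6.  16. -55.  73. -36. -57.]
```

```bash

python3 -m pendant '[[[0.0008,0,-0.0012,0,0,0,-1],[0.0008,0,-0.0012,0,0,0,-1]]]'
python3 -c "
from h import *
state()"
```

```text
time_s: 11.25
tcp_pos: [0.4869, -0.2221, 0.2341]
eef_rot: [179.8, -34.7, -85.8]
contact_force: [3.4, 4.3, -16.6]
gripper_width: 0.0101
gripper_force: 40.0
t 11.25 grip [ 0.493  -0.3125  0.1034] rot [179.79 -34.72 -85.79] F [  3.4   4.3 -16.6] M [ 6.63 -0.57  0.86] w 0.0101 gf 40.0 j [ -6.  16. -55.  73. -36. -57.]
```

The bracket resists lifting with 13 N, so the catch is out. I'll push it back home and release.

```bash

python3 -m pendant '[[[-0.0015,0,0.0021,0,0,0,-1],[-0.0024,0,0.0034,0,0,0,-1],[-0.0024,0,0.0034,0,0,0,-1]]]'
python3 -m pendant '[[[-0.0003,0,0.0004,0,0,0,-1],[-0.0003,0,0.0004,0,0,0,-1]]]'
python3 -c "
from h import *
state()"
```

```text
time_s: 11.55
tcp_pos: [0.4874, -0.222, 0.2319]
eef_rot: [180.0, -34.9, -85.9]
contact_force: [-2.7, 12.9, 0.3]
gripper_width: 0.0097
gripper_force: 40.0
time_s: 11.75
tcp_pos: [0.4873, -0.222, 0.2317]
eef_rot: [-180.0, -34.9, -85.9]
contact_force: [-4.6, 15.6, 4.0]
gripper_width: 0.0097
gripper_force: 40.0
t 11.75 grip [ 0.4939 -0.3128  0.1014] rot [-180.    -34.93  -85.88] F [-4.6 15.6  4. ] M [ 5.58  1.31 -0.78] w 0.0097 gf 40.0 j [ -7.  16. -55.  74. -36. -58.]
```

```bash

python3 -m pendant '[[[-0.0011,0,0.0007,0,0,0,-1],[-0.0011,0,0.0007,0,0,0,-1]]]'
python3 -m pendant '[[[-0.0005,0,0.0007,0,0,0,-1],[-0.0005,0,0.0007,0,0,0,-1]]]'
python3 -c "
from h import *
state()"
```

```text
time_s: 11.95
tcp_pos: [0.4875, -0.2218, 0.231]
eef_rot: [-180.0, -35.0, -85.9]
contact_force: [-4.0, 13.3, 5.7]
gripper_width: 0.0101
gripper_force: 40.0
time_s: 12.15
tcp_pos: [0.4874, -0.2217, 0.2308]
eef_rot: [-179.9, -35.1, -85.9]
contact_force: [-7.1, 18.8, 13.3]
gripper_width: 0.0098
gripper_force: 40.0
t 12.15 grip [ 0.4941 -0.3128  0.1006] rot [-179.93  -35.05  -85.94] F [-7.1 18.8 13.3] M [ 4.59  2.28 -1.44] w 0.0098 gf 40.0 j [ -7.  16. -56.  75. -36. -58.]
```

```bash

python3 -m pendant '[[[0,0,0,0,0,0,0],[0,0,0,0,0,0,0],[0,0,0,0,0,0,0],[0,0,0,0,0,0,0],[0,0,0,0,0,0,0]]]'
python3 -m pendant '[[[0,0,-0.002,0,0,0,0],[0,0,-0.01,0,0,0,0],[0,0,-0.04,0,0,0,0],[0,0,-0.08,0,0,0,0],[0,0,-0.12,0,0,0,0]]]'
python3 - <<'E'
from h import *
state()
# saucer: radial directions options; grasp at rim, tool vertical
t=r.capture("top");s=r.capture("side")
t=np.ascontiguousarray(t[...,::-1]);s=np.ascontiguousarray(s[...,::-1]);cv2.imwrite('pics/t4r.png',t);cv2.imwrite('pics/s4r.png',s)
a=cv2.resize(t[150:290,300:520],None,fx=3.6,fy=3.6,interpolation=2)[:,:800]
cv2.imwrite('pics/p4.png',a)
E
```

```text
time_s: 12.65
tcp_pos: [0.487, -0.2224, 0.2287]
eef_rot: [179.9, -34.9, -85.9]
contact_force: [-0.2, -0.2, -1.3]
gripper_width: 0.0415
gripper_force: 0.0
time_s: 13.15
tcp_pos: [0.4817, -0.1528, 0.3275]
eef_rot: [179.7, -34.8, -85.9]
contact_force: [2.4, -0.4, 1.3]
gripper_width: 0.044
gripper_force: 0.0
t 13.15 grip [ 0.4875 -0.2434  0.1969] rot [179.72 -34.79 -85.86] F [ 2.4 -0.4  1.3] M [ 1.65 -0.22  0.18] w 0.044 gf 0.0 j [ 11.   8. -48.  47. -51. -43.]
```

View pics/p4.png

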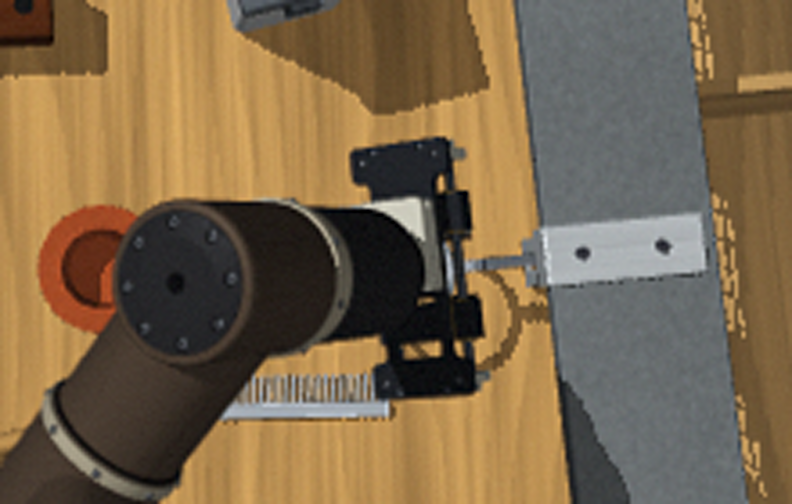

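```bash
python3 - <<'E'
from h import *
plan([.5437,.0399,.12],lean(-86,0),2)
E
```

```text
seg 0 [-91.3 -36.7 -31.5] mm [ -0.18 -17.41   0.08]
seg 1 [-96.6 -36.5  -2.9] mm [ -0.18 -17.41   0.08]
```

```bash

python3 -m pendant '[[[-0.015,-0.005,-0.005,0,-2.9,0,0],[-0.04,-0.016,-0.014,0,-7.5,0,0],[-0.066,-0.026,-0.023,0,-12.5,0,0],[-0.0913,-0.0367,-0.0315,-0.2,-17.4,0,0]]]' 45 >/dev/null
python3 -m pendant '[[[-0.026,-0.01,-0.001,0,-4.6,0,0],[-0.055,-0.02,-0.002,0,-10,0,0],[-0.082,-0.03,-0.003,0,-15,0,0],[-0.0966,-0.0365,-0.003,-0.2,-17.4,0,0],[-0.0966,-0.0365,-0.003,-0.2,-17.4,0,0]]]' >/dev/null
python3 -m pendant '[[[0,0,0,0,0,0,0],[0,0,0,0,0,0,0]]]' >/dev/null
python3 - <<'E'
from h import *
state();plan([.5437,.0399,.033],lean(-86,0))
t=np.ascontiguousarray(r.capture("top")[...,::-1]);s=np.ascontiguousarray(r.capture("side")[...,::-1]);cv2.imwrite('pics/t5r.png',t);cv2.imwrite('pics/s5r.png',s)
a=cv2.resize(t[185:265,300:350],None,fx=7,fy=7,interpolation=2);b=cv2.resize(t[195:255,385:455],None,fx=6.3,fy=6.3,interpolation=2)
o=np.zeros((560,800,3),np.uint8);o[:560,:350]=a;o[:b.shape[0],355:355+b.shape[1]]=b
cv2.imwrite('pics/p5.png',o)
E
```

```text
t 14.35 grip [0.5404 0.0358 0.1152] rot [ 1.7948e+02 -1.4000e-01 -8.6110e+01] F [-0.6 -0.5 -0.6] M [ 0.05 -0.1  -0.01] w 0.044 gf 0.0 j [ 24.  15. -26.  -0. -50. -21.]
seg 0 [-3.7 -2.9 82.2] mm [ 0.52 -0.14 -0.11]
```

View pics/p5.png

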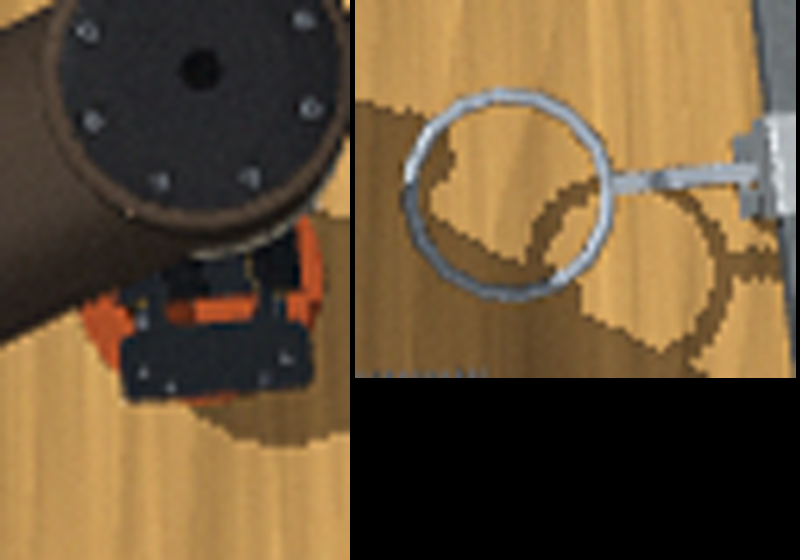

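The hung ring shows clearly, with its outer edge at columns 392.3–425.5 and rows 208.5–242.1, so its centre is about (408.9, 225.3). The gripper is over the saucer. I'll descend and pinch.

```bash

python3 -m pendant '[[[-0.0037,-0.0029,0.02,0.5,-0.1,0,0],[-0.0037,-0.0029,0.045,0.5,-0.1,0,0],[-0.0037,-0.0029,0.066,0.5,-0.1,0,0],[-0.0037,-0.0029,0.08,0.5,-0.1,0,0],[-0.0037,-0.0029,0.082,0.5,-0.1,0,0]]]' 45
python3 - <<'E'
from h import *
state();print("ring",ray("top",[[408.9,225.3]],.074),"saucer",ray("top",[[328.0,224.3]],.039))
E
python3 -m pendant '[[[0,0,0,0,0,0,-1],[0,0,0,0,0,0,-1],[0,0,0,0,0,0,-1],[0,0,0,0,0,0,-1],[0,0,0,0,0,0,-1]]]' 45
python3 -m pendant '[[[0,0,0,0,0,0,-1],[0,0,0,0,0,0,-1],[0,0,0,0,0,0,-1]]]' 45
python3 - <<'E'
from h import *
state()
E
```

```text
time_s: 14.95
tcp_pos: [0.5434, 0.04, 0.1908]
eef_rot: [179.9, -0.0, -86.1]
contact_force: [0.3, -0.4, 0.2]
gripper_width: 0.0438
gripper_force: 0.0
t 14.95 grip [0.543  0.0399 0.0318] rot [ 1.7985e+02 -4.0000e-02 -8.6120e+01] F [ 0.3 -0.4  0.2] M [0.06 0.03 0.  ] w 0.0438 gf 0.0 j [ 25.  22. -30.  -0. -38. -21.]
ring [[ 0.48591887 -0.21715445  0.074     ]] saucer [[0.49630531 0.03704076 0.039     ]]
time_s: 15.45
tcp_pos: [0.5444, 0.0404, 0.1934]
eef_rot: [-179.9, 0.0, -86.0]
contact_force: [0.0, -3.6, 6.1]
gripper_width: 0.0256
gripper_force: 41.9
time_s: 15.75
tcp_pos: [0.5444, 0.0403, 0.1934]
eef_rot: [-179.9, 0.0, -86.0]
contact_force: [-0.4, -2.9, 5.3]
gripper_width: 0.0253
gripper_force: 41.9
t 15.75 grip [0.5446 0.0404 0.0344] rot [-179.94    0.    -86.05] F [-0.4 -2.9  5.3] M [-1.2   0.68  0.31] w 0.0253 gf 41.9 j [ 25.  22. -30.   0. -38. -21.]
```

```bash

python3 -m pendant '[[[0,0,-0.003,0,0,0,-1],[0,0,-0.006,0,0,0,-1],[0,0,-0.012,0,0,0,-1],[0,0,-0.02,0,0,0,-1],[0,0,-0.02,0,0,0,-1]]]' 45
python3 - <<'E'
from h import *
state()
t=np.ascontiguousarray(r.capture("top")[...,::-1]);s=np.ascontiguousarray(r.capture("side")[...,::-1]);cv2.imwrite('pics/t6r.png',t);cv2.imwrite('pics/s6r.png',s)
a=cv2.resize(t[185:265,300:350],None,fx=7,fy=7,interpolation=2);b=cv2.resize(s[150:225,250:335],None,fx=5,fy=5,interpolation=2)
o=np.zeros((560,800,3),np.uint8);o[:560,:350]=a;o[:b.shape[0],355:355+b.shape[1]]=b
cv2.imwrite('pics/p6.png',o)
E
```

```text
time_s: 16.25
tcp_pos: [0.545, 0.0411, 0.2137]
eef_rot: [-179.8, 0.1, -86.1]
contact_force: [0.3, -0.2, -3.1]
gripper_width: 0.0226
gripper_force: 46.9
t 16.25 grip [0.5455 0.0414 0.0547] rot [-1.7982e+02  9.0000e-02 -8.6080e+01] F [ 0.3 -0.2 -3.1] M [ 0.07 -0.24  0.01] w 0.0226 gf 46.9 j [ 25.  20. -29.  -0. -41. -21.]
```

View pics/p6.png

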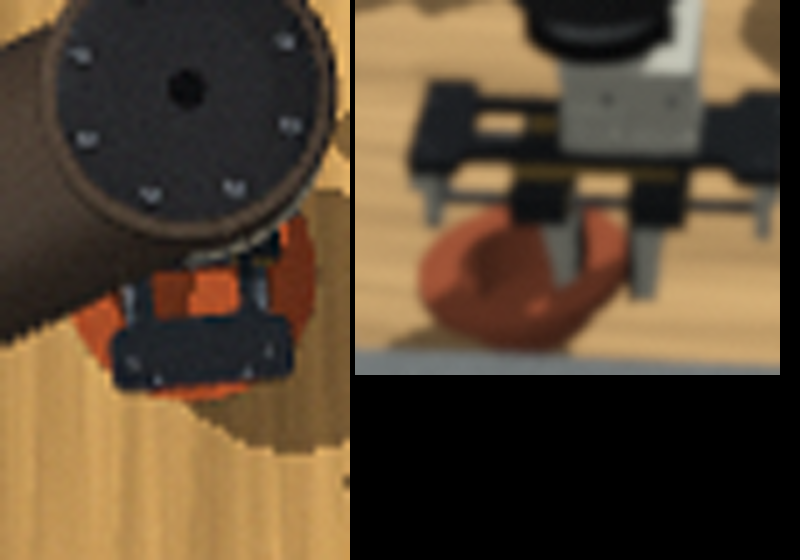

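```bash
cat > sf.py <<'E'
from h import *
from scipy.optimize import minimize
def cls(im):
    h=cv2.cvtColor(im,cv2.COLOR_BGR2HSV).astype(int);H,S,V=h[...,0],h[...,1],h[...,2]
    red=((H<=9)|(H>172))&(S>120)&(V>40); wood=(H>9)&(H<26)&(S>70)&(V>55)&~red
    return red,wood
th=np.linspace(0,2*np.pi,48)
M=np.vstack([np.c_[R_*np.cos(th),R_*np.sin(th),np.full(48,z)] for R_,z in((.058,.02),(.058,.008),(.042,.008),(.034,-.02))])
def fitsaucer(ft,fs,c0):
    D=[]
    for n,f in(("top",ft),("side",fs)):
        im=cv2.imread(f);u,v=proj(n,[c0])[0].astype(int);x,y=u-36,v-36
        red,wood=cls(im);k=6;up=lambda m:cv2.resize(m[y:y+72,x:x+72].astype(np.float32),None,fx=k,fy=k,interpolation=1)
        D.append((n,x,y,k,up(red),up(wood)))
    def cost(p,full=False):
        R=Ro.from_rotvec([p[3],p[4],0]);X=R.apply(M)+np.array(p[:3])/1000;c=0
        for n,x,y,k,r_,w_ in D:
            uv=(proj(n,X)-[x,y]+.5)*k;m=np.zeros(r_.shape,np.uint8)
            cv2.fillConvexPoly(m,cv2.convexHull((uv*16).astype(np.int32)),1,shift=4)
            c+=(r_*(1-m)).sum()+(w_*m).sum()
        return c/36
    best=None
    for a in(-.2,0,.2):
        for b in(-.3,0,.3):
            p0=np.r_[np.array(c0)*1000,a,b]
            s=minimize(cost,p0,method='Nelder-Mead',options=dict(initial_simplex=np.vstack([p0]+[p0+d for d in np.diag([6,6,6,.1,.1])]),maxiter=250))
            if best is None or s.fun<best.fun:best=s
    print("saucer c",best.x[:3].round(1),"tilt rotvec deg",np.degrees(best.x[3:]).round(1),"cost",round(best.fun,1));return best.x
E
python3 - <<'E'
from sf import *
fitsaucer('pics/top0.png','pics/side0.png',[.4965,.0365,.02])
fitsaucer('pics/t6r.png','pics/s6r.png',[.498,.037,.045])
E
```

```text
saucer c [497.2  35.7  22.2] tilt rotvec deg [-7.8 -2. ] cost 139.5
saucer c [502.9  40.3  37.4] tilt rotvec deg [ -7.9 -13. ] cost 180.6
```

```bash
python3 - <<'E'
from h import *
p,R=pose();g=p+R.apply([0,0,.159])
plan([g[0],g[1],.145],Ro.from_euler('z',4,degrees=True)*Ro.from_euler('y',11,degrees=True)*Ro.from_euler('z',-4,degrees=True)*lean(-86,0))
E
```

```text
seg 0 [ -0.3 -30.7 -88.4] mm [-11.09   0.08  -0.09]
```

```bash

python3 -m pendant '[[[0,-0.005,-0.015,-2,0,0,-1],[0,-0.012,-0.035,-4.5,0,0,-1],[0,-0.019,-0.055,-7,0,0,-1],[0,-0.0265,-0.076,-9.5,0,0,-1],[0,-0.0307,-0.0884,-11.1,0.1,0,-1]]]' 50 >/dev/null
python3 -m pendant '[[[0,0,0,0,0,0,-1]]]' >/dev/null
python3 -m pendant '[[[0.01,0.001,0,0,0,0,-1],[0.03,0.0033,0.0006,0,0,0,-1],[0.055,0.006,0.0012,0,0,0,-1],[0.08,0.009,0.0018,0,0,0,-1],[0.105,0.0117,0.0023,0,0,0,-1]]]' >/dev/null
python3 -m pendant '[[[0.027,0.003,0.0006,0,0,0,-1],[0.055,0.006,0.0012,0,0,0,-1],[0.085,0.0095,0.0018,0,0,0,-1],[0.115,0.0128,0.0025,0,0,0,-1],[0.138,0.0155,0.003,0,0,0,-1]]]' >/dev/null
python3 -m pendant '[[[0.0103,0.001,0.0002,0,0,0,-1],[0.0103,0.001,0.0002,0,0,0,-1],[0.0103,0.001,0.0002,0,0,0,-1],[0.0103,0.001,0.0002,0,0,0,-1],[0.0103,0.001,0.0002,0,0,0,-1]]]'
python3 - <<'E'
from sf import *
state()
t=np.ascontiguousarray(r.capture("top")[...,::-1]);s=np.ascontiguousarray(r.capture("side")[...,::-1]);cv2.imwrite('pics/t7r.png',t);cv2.imwrite('pics/s7r.png',s)
a=cv2.resize(t[180:260,375:455],None,fx=5,fy=5,interpolation=2);b=cv2.resize(s[150:275,185:285],None,fx=3.99,fy=3.99,interpolation=2)
o=np.zeros((500,800,3),np.uint8);o[:400,:400]=a;o[:b.shape[0],401:401+b.shape[1]]=b[:500,:399]
cv2.imwrite('pics/p7.png',o)
E
```

```text
time_s: 18.45
tcp_pos: [0.5636, -0.2111, 0.3011]
eef_rot: [168.9, -0.1, -86.0]
contact_force: [0.3, -0.2, -2.7]
gripper_width: 0.0224
gripper_force: 52.4
t 18.45 grip [ 0.5332 -0.2134  0.145 ] rot [ 1.6894e+02 -6.0000e-02 -8.6020e+01] F [ 0.3 -0.2 -2.7] M [ 0.15 -1.05 -0.02] w 0.0224 gf 52.4 j [ -2.  22. -13.   1. -66.   5.]
```

View pics/p7.png

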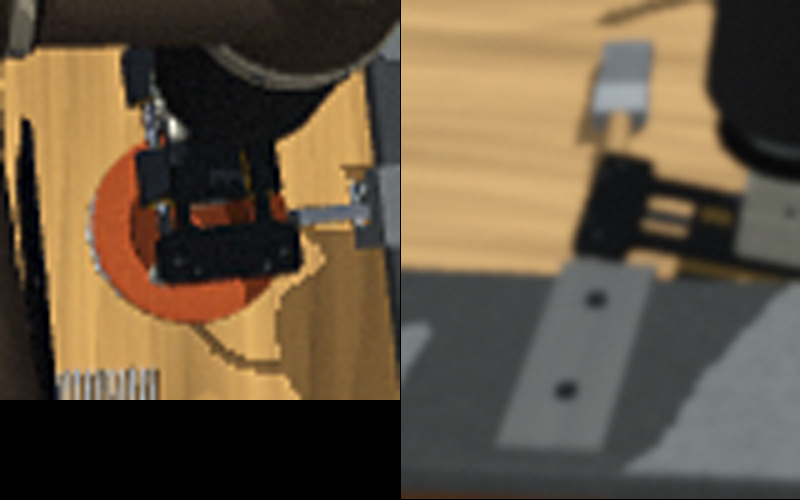

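```bash
python3 - <<'E'
from sf import *
im=cv2.imread('pics/t7r.png');red,_=cls(im)
m=np.zeros_like(red);m[200:250,385:432]=1
red=(red&(m>0)).astype(np.uint8)
k=8;b=cv2.resize(red.astype(np.float32),None,fx=k,fy=k,interpolation=1)>.5
pts=[]
c0=np.array([412.4,224.4])
for a in np.radians(np.arange(60,215,2)):   # image angle, down and left part
    for rr in np.arange(24,14,-.05):
        u,v=c0+rr*np.array([np.cos(a),np.sin(a)])
        if b[int((v+.5)*k),int((u+.5)*k)]:
            pts.append((u,v));break
pts=np.array(pts)
for z in(.147,.151):
    X=ray("top",pts,z)[:,:2]
    f=lambda p:np.hypot(X[:,0]-p[0],X[:,1]-p[1])-p[2]
    s=least_squares(f,[.485,-.217,.058],loss='soft_l1',f_scale=.001)
    s2=least_squares(lambda p:f([p[0],p[1],.058]),[.485,-.217],loss='soft_l1',f_scale=.001)
    print(z,s.x.round(4),s2.x.round(4),len(pts),np.abs(f(s.x)).mean().round(5))
E
```

```text
0.147 [ 0.4857 -0.2129  0.0566] [ 0.487  -0.2142] 78 0.00069
0.151 [ 0.4856 -0.2121  0.0564] [ 0.487  -0.2136] 78 0.00068
```

```bash
python3 - <<'E'
from h import *
p,R=pose()
for d in([.0005,-.003,-.042],[0,0,-.01],[.01,0,0],[0,-.01,0]):print((R.inv().apply(d)*1000).round(2))
E
```

```text
[ 2.98 -8.34 41.17]
[-0.01 -1.92  9.81]
[ 0.69 -9.79 -1.91]
[9.98 0.68 0.14]
```

```bash

python3 -m pendant '[[[0.003,-0.003,0.008,0,0,0,-1],[0.003,-0.004,0.02,0,0,0,-1],[0.003,-0.0062,0.03,0,0,0,-1],[0.003,-0.0075,0.037,0,0,0,-1],[0.003,-0.0083,0.0412,0,0,0,-1]]]' >/dev/null
python3 -m pendant '[[[0,0,0,0,0,0,-1],[0,0,0,0,0,0,-1]]]'
python3 -m pendant '[[[0,-0.0006,0.0029,0,0,0,-1],[0,-0.0012,0.0059,0,0,0,-1],[0,-0.0012,0.0059,0,0,0,-1]]]'
python3 -m pendant '[[[0,-0.0006,0.003,0,0,0,-1],[0,-0.0006,0.003,0,0,0,-1]]]'
python3 -c "
from h import *
state()"
```

```text
time_s: 19.25
tcp_pos: [0.5641, -0.215, 0.2591]
eef_rot: [168.9, -0.1, -86.1]
contact_force: [-0.4, 0.4, -2.2]
gripper_width: 0.0229
gripper_force: 52.4
time_s: 19.55
tcp_pos: [0.5639, -0.2149, 0.2527]
eef_rot: [168.9, -0.1, -86.1]
contact_force: [-0.3, -0.9, -2.7]
gripper_width: 0.0225
gripper_force: 52.4
time_s: 19.75
tcp_pos: [0.5639, -0.215, 0.2496]
eef_rot: [168.9, -0.1, -86.1]
contact_force: [-0.0, -0.4, -4.1]
gripper_width: 0.0223
gripper_force: 52.4
t 19.75 grip [ 0.5334 -0.2172  0.0936] rot [ 1.6891e+02 -6.0000e-02 -8.6090e+01] F [-0.  -0.4 -4.1] M [ 0.16 -1.15 -0.04] w 0.0223 gf 52.4 j [ -2.  25. -16.   1. -60.   5.]
```

```bash

python3 -m pendant '[[[0,-0.0006,0.003,0,0,0,-1],[0,-0.0006,0.003,0,0,0,-1]]]'
python3 -m pendant '[[[0,-0.0004,0.002,0,0,0,-1],[0,-0.0004,0.002,0,0,0,-1]]]'
python3 -m pendant '[[[0,-0.0004,0.002,0,0,0,-1],[0,-0.0004,0.002,0,0,0,-1]]]'
python3 -c "
from h import *
state()"
```

```text
time_s: 19.95
tcp_pos: [0.5638, -0.215, 0.2465]
eef_rot: [168.9, -0.1, -86.1]
contact_force: [0.7, 0.1, -3.9]
gripper_width: 0.0224
gripper_force: 52.4
time_s: 20.15
tcp_pos: [0.5639, -0.215, 0.2446]
eef_rot: [168.9, -0.1, -86.1]
contact_force: [0.0, 0.3, -3.3]
gripper_width: 0.0226
gripper_force: 52.4
time_s: 20.35
tcp_pos: [0.564, -0.215, 0.2426]
eef_rot: [168.9, -0.1, -86.1]
contact_force: [-1.3, 0.7, -3.0]
gripper_width: 0.0227
gripper_force: 52.4
t 20.35 grip [ 0.5335 -0.2172  0.0865] rot [ 1.6891e+02 -6.0000e-02 -8.6090e+01] F [-1.3  0.7 -3. ] M [ 0.13 -1.02  0.01] w 0.0227 gf 52.4 j [ -2.  25. -16.   1. -60.   5.]
```

```bash

python3 -m pendant '[[[0,-0.0003,0.0015,0,0,0,-1],[0,-0.0003,0.0015,0,0,0,-1]]]'
python3 -m pendant '[[[0,-0.0003,0.0015,0,0,0,-1],[0,-0.0003,0.0015,0,0,0,-1]]]'
python3 -c "
from h import *
state()"
```

```text
time_s: 20.55
tcp_pos: [0.564, -0.215, 0.2412]
eef_rot: [168.9, -0.1, -86.1]
contact_force: [-0.1, -1.2, -3.2]
gripper_width: 0.0223
gripper_force: 52.4
time_s: 20.75
tcp_pos: [0.5642, -0.215, 0.2399]
eef_rot: [168.9, -0.1, -86.1]
contact_force: [0.1, 0.0, -2.1]
gripper_width: 0.0226
gripper_force: 52.4
t 20.75 grip [ 0.5338 -0.2173  0.0838] rot [ 1.6894e+02 -8.0000e-02 -8.6070e+01] F [ 0.1  0.  -2.1] M [ 0.19 -1.02 -0.01] w 0.0226 gf 52.4 j [ -2.  26. -16.   1. -59.   5.]
```

```bash

for k in 1 2; do python3 -m pendant '[[[0,-0.0002,0.001,0,0,0,-1],[0,-0.0002,0.001,0,0,0,-1]]]'>/dev/null
python3 -c "
from h import *
state()"; done
```

```text
t 20.95 grip [ 0.5341 -0.2174  0.0836] rot [ 1.6898e+02 -1.0000e-01 -8.6050e+01] F [-0.5  1.3  4.4] M [ 0.31 -0.28 -0.07] w 0.0225 gf 52.6 j [ -2.  26. -16.   1. -59.   5.]
t 21.15 grip [ 0.5343 -0.2175  0.0834] rot [ 1.6901e+02 -1.2000e-01 -8.6040e+01] F [-1.2  1.3 10.1] M [ 0.57  0.47 -0.2 ] w 0.0227 gf 52.8 j [ -2.  26. -16.   1. -59.   5.]
```

```bash

python3 -m pendant '[[[0.0001,-0.002,0.0003,-0.7,0,0,-1],[0.0003,-0.0045,0.0013,-1.5,0,0,-1],[0.0003,-0.0045,0.0013,-1.5,0,0,-1]]]'>/dev/null
python3 -c "
from h import *
state()"
python3 -m pendant '[[[0.0001,-0.0023,0.0012,-0.75,0,0,-1],[0.0003,-0.0047,0.0023,-1.5,0,0,-1],[0.0003,-0.0047,0.0023,-1.5,0,0,-1]]]'>/dev/null
python3 -c "
from h import *
state()"
```

```text
t 21.45 grip [ 0.5354 -0.2178  0.083 ] rot [ 1.6756e+02 -1.5000e-01 -8.5990e+01] F [-1.7  4.  17.4] M [ 1.4   1.03 -0.29] w 0.0226 gf 52.7 j [ -2.  27. -15.   2. -61.   5.]
t 21.75 grip [ 0.5362 -0.218   0.0825] rot [166.16  -0.18 -85.94] F [-2.3  6.5 29.1] M [ 2.68  2.41 -0.69] w 0.0224 gf 52.4 j [ -2.  27. -14.   2. -62.   5.]
```

```bash

python3 -m pendant '[[[0,0.0004,-0.0019,0,0,0,-1],[0,0.0007,-0.0029,0,0,0,-1],[0,0.0007,-0.0029,0,0,0,-1]]]'>/dev/null
python3 -c "
from h import *
state()"
python3 -m pendant '[[[0,0.0002,-0.001,0,0,0,-1],[0,0.0002,-0.001,0,0,0,-1]]]'>/dev/null
python3 -c "
from h import *
state()"
```

```text
t 22.05 grip [ 0.5349 -0.2175  0.083 ] rot [ 1.6608e+02 -9.0000e-02 -8.6030e+01] F [ 0.3  4.6 12.1] M [ 1.88  0.21 -0.4 ] w 0.0224 gf 52.1 j [ -2.  27. -14.   2. -63.   5.]
t 22.25 grip [ 0.5346 -0.2175  0.0832] rot [ 1.6604e+02 -7.0000e-02 -8.6050e+01] F [-0.3  4.6  8.2] M [ 1.88 -0.34 -0.37] w 0.0225 gf 52.0 j [ -2.  27. -14.   2. -63.   5.]
```

```bash

python3 -m pendant '[[[0,0.0002,-0.001,0,0,0,-1],[0,0.0003,-0.0015,0,0,0,-1],[0,0.0003,-0.0015,0,0,0,-1]]]' 20 >/dev/null
python3 -c "
from h import *
state()"
```

```text
t 22.55 grip [ 0.5338 -0.2179  0.0833] rot [ 1.6591e+02 -6.0000e-02 -8.6090e+01] F [ 0.3  1.2 -0.8] M [ 0.59 -1.29 -0.13] w 0.0231 gf 20.3 j [ -2.  27. -14.   2. -63.   5.]
```

```bash

python3 -m pendant '[[[0,0,0,0,0,0,-1],[0,0,0,0,0,0,-1],[0,0,0,0,0,0,-1]]]' 4 >/dev/null
python3 -c "
from h import *
state()"
python3 -m pendant '[[[0,0,0,0,0,0,-0.42],[0,0,0,0,0,0,-0.4],[0,0,0,0,0,0,-0.35],[0,0,0,0,0,0,-0.25],[0,0,0,0,0,0,-0.2]]]' >/dev/null
python3 -m pendant '[[[0,0,0,0,0,0,-0.17],[0,0,0,0,0,0,-0.17]]]' >/dev/null
python3 - <<'E'
from h import *
state()
R=lean(-86,0)
p,_=pose();g=p+_.apply([0,0,.159]);plan(g,R)
E
```

```text
t 22.85 grip [ 0.5338 -0.2178  0.0836] rot [ 1.6591e+02 -6.0000e-02 -8.6080e+01] F [-0.4  2.1 -0.3] M [ 0.7  -0.87 -0.15] w 0.0243 gf 4.3 j [ -2.  27. -14.   2. -63.   5.]
t 23.55 grip [ 0.534  -0.2179  0.0836] rot [ 1.6593e+02 -7.0000e-02 -8.6080e+01] F [-0.1  0.8 -0.1] M [ 0.18 -0.88 -0.03] w 0.0364 gf 0.0 j [ -2.  27. -14.   2. -63.   5.]
seg 0 [ 0.2 38.6  4.8] mm [14.07 -0.06 -0.09]
```

```bash

python3 -m pendant '[[[0,0,0,0,0,0,0.14],[0,0,0,0,0,0,0.14],[0,0,0,0,0,0,0.14]]]' >/dev/null
python3 -m pendant '[[[0,0.0012,-0.0048,0,0,0,0.14],[0,0.0036,-0.0145,0,0,0,0.14],[0,0.0073,-0.029,0,0,0,0.14],[0,0.0146,-0.0582,0,0,0,0.14],[0,0.0195,-0.0776,0,0,0,0.14]]]' >/dev/null
python3 -c "
from h import *
state()"
python3 -m pendant '[[[-0.03,0.01,-0.03,0,0,0,0.14],[-0.07,0.01,-0.04,0,0,0,0.14],[-0.11,0.01,-0.04,0,0,0,0.14],[-0.15,0.01,-0.04,0,0,0,0.14],[-0.19,0.01,-0.04,0,0,0,0.14]]]' >/dev/null
python3 -m pendant '[[[-0.04,0,0,0,0,0,0.14],[-0.08,0,0,0,0,0,0.14],[-0.1,0,0,0,0,0,0.14],[-0.1,0,0,0,0,0,0.14]]]' >/dev/null
python3 - <<'E'
from sf import *
state()
t=np.ascontiguousarray(r.capture("top")[...,::-1]);s=np.ascontiguousarray(r.capture("side")[...,::-1]);cv2.imwrite('pics/t8r.png',t);cv2.imwrite('pics/s8r.png',s)
red,_=cls(t);m=np.zeros_like(red);m[195:255,380:440]=1;red=(red&(m>0)).astype(np.uint8)
print(red.sum())
b=cv2.resize(red.astype(np.float32),None,fx=8,fy=8,interpolation=1)>.5
c=max(cv2.findContours(b.astype(np.uint8),0,1)[0],key=cv2.contourArea)
h=cv2.convexHull(c);(u,v),ax,an=cv2.fitEllipse(h);uv=[(u+.5)/8-.5,(v+.5)/8-.5]
print("rim ellipse",uv,np.array(ax)/8,an,"expect dia",.116/(1.458-.088)*439.35,ray("top",[uv],.089))
E
```

```text
t 24.35 grip [ 0.5346 -0.218   0.1668] rot [ 1.6607e+02 -1.2000e-01 -8.6060e+01] F [0.9 0.1 0.7] M [ 0.14 -0.95  0.02] w 0.05 gf 0.0 j [ -2.  22.  -9.   2. -72.   5.]
t 25.25 grip [0.5143 0.0741 0.2061] rot [ 1.6605e+02 -1.0000e-02 -8.5890e+01] F [ 0.8 -0.7 -0.4] M [ 0.09 -0.87  0.03] w 0.0499 gf 0.0 j [ 26.  16. -10.  -5. -77. -20.]
1038
rim ellipse [409.8208923339844, 225.4578399658203] [37.02751923 37.616642  ] 101.49578094482422 expect dia 37.20043795620439 [[ 0.48496774 -0.21714686  0.089     ]]
```

```bash
python3 - <<'E'
from sf import *
X=np.array([.4868,-.2165,.07])+M
uv=proj("side",X);print(uv[:48].min(0),uv[:48].max(0))
s=cv2.imread('pics/s8r.png');red,_=cls(s)
m=red[190:330,180:300];ys,xs=np.nonzero(m);print(len(ys),(xs.min()+180,xs.max()+180,ys.min()+190,ys.max()+190) if len(ys) else 0)
for z in(.09,): 
    t=cv2.imread('pics/t8r.png');u,v=409.8,225.5
    hsv=cv2.cvtColor(t,cv2.COLOR_BGR2HSV)
    for y in range(203,249,1): print(y,''.join('%4d'%k for k in t[y,386:434,2]))
E
```

```text
[227.09400596 239.70306982] [279.67666532 276.27983177]
0 0
203  204 196 186 186 188 197 192 194 200 195 201 205 208 214 202 201 194 192 195 198 197 202 198 196 203 193 193 189 196 193 189 191 197 198 197 195 216 220 210 209 211 195 195 202 200 213 216 209
204  201 191 186 188 188 191 193 195 197 195 201 205 207 215 195 201 197 192 196 199 199 202 200 195 201 194 191 187 197 194 189 187 198 198 197 196 215 221 210 206 211 196 197 201 199 212 216 209
205  201 192 188 188 187 194 196 196 198 197 200 205 209 215 193 199 194 189 197 201 202 204 203 197 202 194 192 191 197 183 189 189 200 201 199 196 210 221 211 205 209 198 190 199 202 210 216 209
206  204 195 189 188 191 194 195 194 198 197 201 203 207 213 196 201 197 191 196 200 195 205 196 191 201 191 194 184 195 182 189 189 200 201 202 199 212 222 212 208 209 198 194 204 201 211 217 211
207  205 195 187 194 190 194 192 195 201 193 200 204 207 208 194 200 197 183 195 197 169 193 167 161 187 164 183 152 184 182 189 195 200 202 199 199 211 222 212 205 209 199 192 203 196 208 215 209
208  205 195 191 193 191 197 195 196 201 198 203 207 20
[... 7321 characters left out ...]
3 116 111 110 105 101  99 102 103 109 109 113 116 117 119 121 122 123 136 133 128 122 123 109 121 122 126 126
246  117 116 122 126 127 127 131 136 122 122 120 118 118 124 118 119 120 123 117 107 110 116 106 110 109 101  99 101 104 106 111 112 112 116 119 121 121 125 135 133 128 124 122 112 122 125 128 123
247  121 109 120 128 128 124 128 134 122 123 119 119 118 123 120 121 116 124 118 110 109 113 108 108 105 101  98 101 103 107 109 113 113 115 122 121 119 126 133 135 125 125 121 111 117 122 127 125
248  119 112 120 125 129 126 131 135 120 120 119 118 122 120 118 117 123 123 121 112 107 116 108 108 109 102  95 101 101 104 104 110 111 112 120 122 119 125 133 134 129 124 124 113 120 123 125 124
```

```bash
python3 - <<'E'
from sf import *
c=np.array([.4850,-.2171,.0705])
for n,d in(("right(-y)",[0,-1]),("top(+x)",[1,0]),("bottom(-x)",[-1,0]),("left(+y)",[0,1])):
    print(n,"floor",proj("top",np.r_[c[:2]+.036*np.array(d),c[2]-.013]).round(1),"lip",proj("top",np.r_[c[:2]+.036*np.array(d),c[2]+.02]).round(1),"outer",proj("top",np.r_[c[:2]+.058*np.array(d),c[2]+.02]).round(1))
t0=cv2.imread('pics/top0.png');t8=cv2.imread('pics/t8r.png')
for y in(212,218,224,230): print(t0[y,305:350,2].tolist())
print('col', t8[203:248,411,2].tolist())
E
```

```text
right(-y) floor [[419.2 225.5]] lip [[421.5 225.2]] outer [[428.6 225. ]]
top(+x) floor [[407.5 214.5]] lip [[409.5 213.9]] outer [[409.2 206.8]]
bottom(-x) floor [[408.3 237.1]] lip [[410.3 237. ]] outer [[410.6 244.1]]
left(+y) floor [[396.6 226. ]] lip [[398.3 225.7]] outer [[391.2 225.9]]
[170, 165, 170, 176, 183, 177, 181, 190, 188, 178, 170, 147, 151, 153, 147, 145, 147, 150, 149, 147, 152, 147, 144, 143, 144, 147, 150, 154, 154, 146, 148, 148, 152, 152, 157, 138, 158, 162, 185, 189, 173, 173, 180, 186, 192]
[165, 165, 168, 175, 182, 176, 178, 148, 149, 150, 147, 152, 159, 147, 87, 70, 72, 88, 88, 92, 90, 89, 90, 90, 90, 91, 91, 91, 88, 66, 94, 94, 121, 151, 143, 149, 150, 155, 154, 156, 105, 95, 102, 108, 107]
[163, 165, 165, 172, 180, 159, 151, 151, 152, 154, 155, 160, 62, 61, 79, 86, 85, 88, 90, 89, 87, 88, 90, 84, 163, 158, 157, 153, 157, 160, 158, 156, 130, 124, 141, 147, 155, 154, 153, 152, 157, 101, 99, 104, 108]
[159, 166, 165, 168, 177, 175, 162, 151, 151, 153, 150, 160, 167, 109, 58, 46, 81, 89, 86, 84, 85, 84, 79, 156, 159, 159, 155, 159, 160, 151, 133, 136, 127, 166, 148, 152, 153, 152, 150, 152, 110, 101, 99, 102, 107]
col [193, 194, 194, 191, 164, 178, 171, 174, 174, 173, 164, 89, 71, 80, 98, 104, 106, 101, 122, 191, 182, 182, 180, 181, 181, 183, 181, 182, 182, 182, 181, 173, 121, 127, 154, 185, 171, 95, 98, 97, 108, 140, 101, 101, 101]
```

```bash
python3 -c "
from plant import r
print(r.close_job())"
```

```text
the job is handed in; nothing more can be done
None
```

I handed the job in at about 25 s, with the ring bracket fully home and its catch locked (it held against a lift test). The saucer sits in the ring about 1 mm off centre. It looks level in the top camera, but I could not check that from the side.

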